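# Street-party food table: tins onto the warming mat, dial on, bottles into the carton

## Robot

A 7-joint arm with a two-finger parallel gripper is mounted at the origin on the work surface. World frame = base frame: x ahead of the robot, y to its left, z up, the work surface at z = 0. Lengths are in m, angles in rad, forces in N, time in s.
With the tool pointing down it reaches from about 0.35 to 0.9 m from the base axis. Payload 19.9 kg.
Tool frame: the origin (TCP) lies where the fingers leave the gripper's body, on its centre line; the fingertips stand 73 mm ahead of it and the grasp point (between the pads) lies 54 mm ahead of it; z points along the fingers, y is the line along which they close (so a half turn about z gives the same grasp; the last joint's range is limited). The gripper opens to 85 mm and grips with 20 to 120 N. Pads are 22 mm wide; open, the fingers measure 114 mm over their backs; the gripper's body (76 mm by 85 mm) begins 54 mm behind the grasp point. The pads swing forward as they close: fully open they stand 13 mm farther back than shut.
Start: joints at [-1.294, 0.417, -0.01, 1.614, 0.005, 1.111, -0.053], TCP at [0.196, 0.593, 0.304] pointing down, gripper open.
Joint ranges: [-2.81, 2.81], [-0.39, 2.02], [-1.27, 1.25], [0.06, 2.57], [-1.19, 4.33], [0.19, 2], [-2.82, 2.82]. Speed limits (rad/s): [1.89, 1.89, 2.39, 2.39, 3.01, 3.01, 3.01].

## Interface

Orientations are given as a unit quaternion [x, y, z, w].
In Python, from station import sensors, viewer, r gives the robot as it stands.
- The arm moves only by the tool play_rows, never from a script. Its argument "steps" is one flat list of numbers, 7 for each row, row after row: the shift along the world's x, y, z scaled (see below), then the turn, a rotation vector about the world's x, y, z scaled (see below), then the opening, from 0 (shut) to 1 (fully open). In form: [dx, dy, dz, wx, wy, wz, grip, dx, dy, dz, wx, wy, wz, grip, ...]. A call has 1 to 20 rows; each row shifts and turns the commanded pose from where the row before left it; what a row does not reach is not made up. The controller multiplies each number of a shift by 80 cm and each number of a turn by 45 degrees. A row lasts 1/8 s, in which the tool goes at most 62.5 mm and 10.7 degrees, less where a joint would pass 70% of its speed; a pose out of reach is approached as far as the arm can. A call with a number of a shift or a turn outside -1 to 1 is refused whole. A call with a gripper value outside its range is refused whole. The fingers move at their own pace and stop on an object; "newtons" is the grip in N (left out, the last holds). Time passes only in rows, so rows that do not move let the fingers close. It gives the time, the measured TCP pose, the force, the opening and the grip force at its end, in the units of the state.
- sensors.state(): the state, without advancing time (a new reading comes with each control period).
- viewer.capture(name): name is "scene" or "top" or "wrist"; returns a dict with "pixels" (420x560x3 uint8, red, green, blue), "vertical_fov" (degrees; the focal length in pixels is half the picture's height over the tangent of half this angle, whatever the lens; pixels are square), "cx", "cy" (the principal point, pixels), "k1" (the pictures are not rectified: a ray, as slopes to the right and down, at radius r is drawn at 1 + k1 r^2 times it, then the intrinsics apply), "R" (3x3) and "t" (3): a world point X has camera coordinates R X + t; the wrist camera has in their place "hand_eye" (4x4, takes a point from camera to tool coordinates, whose origin is the TCP and whose axes are the flange's). Camera axes: x right, y down, z forward; pixel columns grow to the right and rows downward; lengths in m; the calibration is good to about 2 mm. A picture is of the moment at which its call begins: read the wrist's pose just before it. There is no depth.
- r.close_job(): hands the job in; it is judged then, once.
Trained networks look in the newest picture that a camera, given by its name, has taken for a name from the list of things; names that differ only in an ending like _2 or _b are one class to them, and where a whole thing is asked for, a point or a joint stands for the part that bears it (a point fixed in the world has none). Each returns a list of dicts, best first, with "conf" (0 to 1); they miss things now and then, are a little off and sometimes report something else, mostly with a low value. They report only what shows in the picture. A call takes as long as a camera call. They do not tell look-alikes from the thing itself.
- viewer.look_for(camera, name): "bbox" ([left, top, width, height] as shares, 0 to 1, of the picture: columns of its width, rows of its height, round what is visible of it).
- viewer.tip_of(camera, name): "centre" ([row, column] as shares, 0 to 1, of the picture: columns of its width, rows of its height: a listed point, or the origin of a listed thing).
The state is a dict: "time_s": time; "joints": joint angles; "dq": joint speeds; "joint_torque": joint torques, N m; "tool_pos": TCP position; "orientation": TCP orientation; "ft_force": force on the tool from outside, world axes, zero at the start; "torque": the same for the moment, N m; "width": opening from 0.0 (shut) to 1.0 (fully open); "grip_force": force on a finger pad.
Only numpy, scipy, OpenCV 4.12 (cv2) and the standard library are available. Lean on these libraries where they do the work, as an engineer would, in place of code of your own. Each camera call takes 0.05 s, during which the arm holds its last target. There are 200 camera calls.

## Task

Get the food table ready for the evening: slide every lidded food tin flat along the table onto the warming mat, each wholly inside a printed circle of its own, without lifting or tipping it, and only when all are on turn the mat's dial to medium (the two-dot mark). Also move the sauce bottles from their tray into the divided carton, upright, one to a cell, setting each down gently and letting none fall over. Leave the water bottle and the drinking glass where they are.

Things in the scene. Friction and masses are not known exactly. Their poses are not given: they have to be found in the camera images.
- mat: Thin black silicone food-warming mat fixed on the table, 145 (its x) by 460 mm (its y), 3 mm thick, edges bevelled over 12 mm so that a tin slides up onto it. Three white circles of 67 mm inner radius in a row along its y, 150 mm apart. A fixed black control box, 100 (x) by 85 mm (y), 30 mm high, is joined to its -y end, centred 290 mm from the mat's centre. Origin: centre of the mat's underside.
- dial (a joint): Heat dial on the control box, rad, 0 to 1.8, growing as it turns clockwise seen from above. Four click positions pull it in: 0 off (bar mark), 0.6 low (one dot), 1.2 medium (two dots), 1.8 high (three dots); it takes up to 0.1 N m to turn. At 0 its grip bar lies along the mat's x with the white pointer to the mat's -x. Starts at off or low.
- dial_grip (a point): Point on the dial's axis, inside its grip bar, 67 mm above the table. The bar is 46 mm long, 14 mm wide, its top 7 mm above this point, the dial's 48 mm disc 23 mm below. The frame turns with the dial: x along the bar, the pointer at its -x end.
- circle0 (a point): Centre of the printed circle at the -y (control box) end of the mat, on the mat's top, 3 mm above the table.
- circle1 (a point): Centre of the printed circle in the middle of the mat, on the mat's top, 3 mm above the table.
- circle2 (a point): Centre of the printed circle at the +y end of the mat, on the mat's top, 3 mm above the table.
- tin0: Round flat steel food tin with its lid on, 100 mm diameter, 40 mm high, straight upright sides (lower edge bevelled 4 mm), about 0.45 kg, too wide to grip. Origin: centre of its underside; z up. Absent (None) in some runs.
- tin1: Round flat steel food tin with its lid on, 100 mm diameter, 40 mm high, straight upright sides (lower edge bevelled 4 mm), about 0.45 kg, too wide to grip. Origin: centre of its underside; z up. Absent (None) in some runs.
- tin2: Round flat steel food tin with its lid on, 100 mm diameter, 40 mm high, straight upright sides (lower edge bevelled 4 mm), about 0.45 kg, too wide to grip. Origin: centre of its underside; z up. Absent (None) in some runs.
- carton: Open cardboard carton fixed on the table, 165 x 165 mm outside, walls 80 mm high and 4 mm thick, floor 4 mm, divided by two 4 mm walls, as high as the sides, into 2 x 2 cells of 76 mm square. Flaps folded down outside reach 14 mm beyond its sides. Origin: centre of its underside.
- cell0 (a point): Centre of the floor of carton cell 0 (at -x -y in the carton's frame), 4 mm above the table.
- cell1 (a point): Centre of the floor of carton cell 1 (at -x +y in the carton's frame), 4 mm above the table.
- cell2 (a point): Centre of the floor of carton cell 2 (at +x -y in the carton's frame), 4 mm above the table.
- cell3 (a point): Centre of the floor of carton cell 3 (at +x +y in the carton's frame), 4 mm above the table.
- tray: Shallow dark steel tray fixed on the table, 175 x 175 mm, 4 mm floor, rim 12 mm high, on which the sauce bottles stand. Origin: centre of its underside. The tray and the carton may change sides (left or right of the robot).
- bottle0: Dark sauce bottle standing upright, 160 mm high, body 54 mm diameter up to 99 mm, then a shoulder narrowing to a neck 22 mm diameter from 123 to 144 mm, then an orange screw cap 26 mm diameter up to 160 mm; about 0.35 kg. Origin: centre of its underside; z up. Absent (None) in some runs.
- bottle1: Dark sauce bottle standing upright, 160 mm high, body 54 mm diameter up to 99 mm, then a shoulder narrowing to a neck 22 mm diameter from 123 to 144 mm, then an orange screw cap 26 mm diameter up to 160 mm; about 0.35 kg. Origin: centre of its underside; z up. Absent (None) in some runs.
- bottle2: Dark sauce bottle standing upright, 160 mm high, body 54 mm diameter up to 99 mm, then a shoulder narrowing to a neck 22 mm diameter from 123 to 144 mm, then an orange screw cap 26 mm diameter up to 160 mm; about 0.35 kg. Origin: centre of its underside; z up. Absent (None) in some runs.
- bottle3: Dark sauce bottle standing upright, 160 mm high, body 54 mm diameter up to 99 mm, then a shoulder narrowing to a neck 22 mm diameter from 123 to 144 mm, then an orange screw cap 26 mm diameter up to 160 mm; about 0.35 kg. Origin: centre of its underside; z up. Absent (None) in some runs.
- water: Bystander: clear water bottle, 62 mm diameter, 215 mm high, standing near the control box. Origin: centre of its underside.
- glass: Bystander: drinking glass, 68 mm rim diameter, 85 mm high, left of the mat. Origin: centre of its underside.
There are look-alikes about, which are no part of the job. Leave any green or purple look-alike of the tin1 alone.

How it is judged:
By the outcome, as a careful person would: the job done as asked, in the order asked, and still so for the second after the job is handed in, with the robot touching nothing.
Of tin0, tin1, tin2 only 2 to 3 are there at a start; the rules pass over those that are not, and their reading is None.
Of bottle0, bottle1, bottle2, bottle3 only 3 to 4 are there at a start; the rules pass over those that are not, and their reading is None.
At some moment in a run one of tin0, tin1, tin2 may be knocked a few centimetres aside while the robot is not near it.
It also fails if it takes over 210 s, if anything falls off the work surface, if the arm or the gripper's body presses on something with over 40 N, if the wrist force passes 120 N, or if a joint passes its speed limit or range.

## Working session

There is one attempt and no reset: what is moved stays moved. The work goes in short steps, Python scripts to look and compute and a tool call to move; the robot and the scene stay as the last step left them, time stands still between calls to the robot, and variables do not carry over. Pictures are saved under pics/ and viewed, at most 14 in all, crops included, and the job is handed in when it is done.

Besides the shell and the picture viewer there is one more tool, called after ">>>" as name(argument=value, ...) on one line, values as JSON. play_rows: Moves the arm, as the interface text tells. Its arguments: {"type":"object","properties":{"steps":{"type":"array"},"newtons":{"type":"number"}},"required":["steps"]}

```bash
ls; mkdir -p pics; cat > h.py <<'E'
import numpy as np, cv2
from station import sensors, viewer, r
from scipy.spatial.transform import Rotation as Ro
def K(c):
    h=c["pixels"].shape[0]; f=h/2/np.tan(np.radians(c["vertical_fov"])/2)
    return np.array([[f,0,c["cx"]],[0,f,c["cy"]],[0,0,1.]])
def ext(c,st=None):
    if "R" in c: return np.array(c["R"]),np.array(c["t"])
    H=np.array(c["hand_eye"]); T=np.eye(4); T[:3,:3]=Ro.from_quat(st["orientation"]).as_matrix(); T[:3,3]=st["tool_pos"]
    M=np.linalg.inv(T@H); return M[:3,:3],M[:3,3]
def px2w(c,uv,z,st=None):
    R,t=ext(c,st); d=np.array([c["k1"],0,0,0,0.])
    p=cv2.undistortPoints(np.array(uv,float).reshape(-1,1,2),K(c),d).reshape(-1,2)
    ray=np.c_[p,np.ones(len(p))]@R; o=-R.T@t
    return o+ray*((z-o[2])/ray[:,2])[:,None]
def w2px(c,X,st=None):
    R,t=ext(c,st)
    return cv2.projectPoints(np.array(X,float).reshape(-1,1,3),cv2.Rodrigues(R)[0],t,K(c),np.array([c["k1"],0,0,0,0.]))[0].reshape(-1,2)
def cap(n,save=None):
    st=sensors.state(); c=viewer.capture(n)
    if save: cv2.imwrite(f"pics/{save}.png",c["pixels"][:,:,::-1])
    return c,st
E
python3 - <<'E'
from h import *
for n in("top","scene"):
    c,st=cap(n,n+"0")
    R,t=ext(c,st); print(n,"cam",np.round(-R.T@t,3),c["vertical_fov"],c["k1"])
    for name,z in [("circle0",.003),("circle1",.003),("circle2",.003),("mat",0),("dial_grip",.067),("tin0",0),("carton",0),("tray",0),("bottle0",0),("water",0),("glass",0)]:
        for d in viewer.tip_of(n,name):
            uv=[d["centre"][1]*560,d["centre"][0]*420]
            print(name,round(d["conf"],2),np.round(uv),np.round(px2w(c,uv,z,st)[0],3))
print(sensors.state())
E
```

```text
pics
top cam [0.395 0.023 1.346] 49.974351349890696 0.043431567576127476
circle0 0.92 [267. 164.] [0.685 0.066 0.003]
circle0 0.66 [316. 169.] [ 0.668 -0.084  0.003]
circle0 0.58 [216. 162.] [0.692 0.218 0.003]
circle0 0.3 [160. 214.] [0.534 0.383 0.003]
circle1 0.92 [267. 164.] [0.685 0.066 0.003]
circle1 0.66 [316. 169.] [ 0.668 -0.084  0.003]
circle1 0.58 [216. 162.] [0.692 0.218 0.003]
circle1 0.3 [160. 214.] [0.534 0.383 0.003]
circle2 0.92 [267. 164.] [0.685 0.066 0.003]
circle2 0.66 [316. 169.] [ 0.668 -0.084  0.003]
circle2 0.58 [216. 162.] [0.692 0.218 0.003]
circle2 0.3 [160. 214.] [0.534 0.383 0.003]
mat 0.63 [268. 165.] [0.682 0.061 0.   ]
dial_grip 0.61 [367. 162.] [ 0.674 -0.224  0.067]
dial_grip 0.54 [149. 177.] [0.636 0.4   0.067]
tin0 0.98 [316. 274.] [ 0.355 -0.079  0.   ]
tin0 0.96 [239. 235.] [0.47  0.147 0.   ]
tin0 0.68 [349. 234.] [ 0.471 -0.181  0.   ]
tin0 0.63 [294. 221.] [ 0.513 -0.016  0.   ]
tin0 0.56 [428. 216.] [ 0.524 -0.415  0.   ]
tin0 0.44 [402. 244.] [ 0.441 -0.336  0.   ]
carton 0.73 [414. 232.] [ 0.477 -0.372  0.   ]
carton 0.35 [155. 246.] [0.43
[... 1685 characters left out ...]
': 1.2, 'joints': array([-1.29348568,  0.41739496, -0.01032327,  1.61359777,  0.00472445,
        1.11071503, -0.05300925]), 'dq': array([ 0.00053676, -0.00205693,  0.00120801, -0.00125823,  0.0008765 ,
       -0.00078814, -0.00099396]), 'joint_torque': array([ 1.18879212e-03, -8.64222980e+01,  6.78636935e-01, -4.35204971e+01,
        1.92534429e-02,  2.06572615e-03,  2.30881682e-06]), 'tool_pos': array([0.19588043, 0.59349496, 0.30386408]), 'orientation': array([ 1.58718289e-01,  9.87323909e-01, -4.78117724e-05,  1.91311468e-05]), 'ft_force': array([0.16901992, 0.16834505, 0.4503569 ]), 'torque': array([-0.00764147, -0.01283284,  0.01863093]), 'grip_force': 0.0, 'width': 1.0045522605117028}
```

View pics/top0.png

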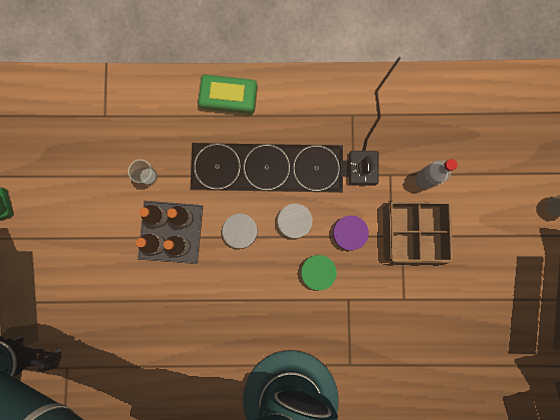

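View pics/scene0.png

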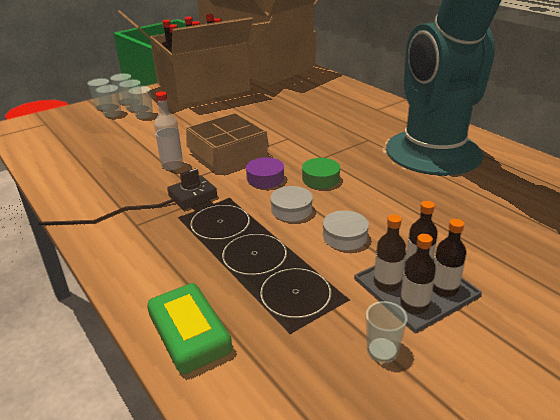

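The pictures show two steel tins at top pixels (240,231) and (295,221), with a purple look-alike at (351,233) and a green one at (318,273). Four bottles stand on the tray at about (170,232), and the carton is at (415,234). The mat lies at (267,167) with its dial at (364,168). I'll do the bottles first, then the tins, then the dial, measuring accurately before I start.

```bash
cat >> h.py <<'E'
def blobs(m,lo,hi):
    n,l,s,ce=cv2.connectedComponentsWithStats(m.astype(np.uint8)); 
    return [(i,s[i,4],ce[i],l==i) for i in range(1,n) if lo<=s[i,4]<=hi]
def caps(c,st=None):
    hsv=cv2.cvtColor(c["pixels"],cv2.COLOR_RGB2HSV)
    m=(hsv[...,0]>6)&(hsv[...,0]<18)&(hsv[...,1]>205)&(hsv[...,2]>150)
    return [(a,np.round(ce),np.round(px2w(c,[ce],.154,st)[0],4)) for i,a,ce,_ in blobs(m,25,2000)]
def steel(c,st=None,uv0=None):
    """lid circles: grey blobs in top view -> centre at z=.04"""
    p=c["pixels"].astype(int); sp=p.max(2)-p.min(2); m=((sp<28)&(p.max(2)>115)); m=cv2.morphologyEx(m.astype(np.uint8),cv2.MORPH_OPEN,np.ones((5,5)))
    out=[]
    for i,a,ce,mm in blobs(m,400,2500):
        ct=max(cv2.findContours(mm.astype(np.uint8),cv2.RETR_EXTERNAL,cv2.CHAIN_APPROX_NONE)[0],key=len)
        W=px2w(c,ct.reshape(-1,2),.04,st); (x,y),rad=cv2.minEnclosingCircle((W[:,:2]*1000).astype(np.float32))
        out.append((a,np.round(ce),round(x/1000,4),round(y/1000,4),round(rad,1)))
    return out
E
python3 - <<'E'
from h import *
for n in("top","scene"):
    c,st=cap(n)
    print(n,"caps",*caps(c,st),sep="\n  ")
    if n=="top":
        print("steel",*steel(c,st),sep="\n ")
        p=c["pixels"].astype(int); m=(p.min(2)>105)
        roi=np.zeros_like(m); roi[140:195,190:345]=1
        for uv in [(217,166),(267,167),(316.5,168)]:
            W0=px2w(c,[uv],.003)[0]
            ys,xs=np.nonzero(m&roi); W=px2w(c,np.c_[xs,ys],.003)[:,:2]
            ctr=W0[:2]
            for k in range(10):
                d=np.linalg.norm(W-ctr,axis=1); S=W[(d>.06)&(d<.076)]
                A=np.c_[2*S,np.ones(len(S))]; s=np.linalg.lstsq(A,(S**2).sum(1),rcond=None)[0]; ctr=s[:2]
            print("circle",np.round(ctr,4),len(S),np.sqrt(s[2]+ctr@ctr))
        q=lambda x0,y0,x1,y1: cv2.resize(c["pixels"][y0:y1,x0:x1,::-1],None,fx=5,fy=5,interpolation=cv2.INTER_CUBIC)
        cv2.imwrite("pics/carton.png",q(340,140,460,270))
    else:
        print(np.round(viewer.look_for("scene","carton")[0]["bbox"],3))
E
```

```text
top
  caps
steel
 (np.int32(922), array([294., 221.]), 0.5099, -0.0161, 50.1)
 (np.int32(930), array([239., 231.]), 0.4803, 0.144, 50.4)
circle [0.6794 0.2159] 92 0.06807042307145086
circle [0.6762 0.0659] 119 0.06802503592216391
circle [ 0.6728 -0.084 ] 136 0.06803865970204853
scene
  caps
  (np.int32(78), array([428., 204.]), array([0.4281, 0.3122, 0.154 ]))
  (np.int32(81), array([394., 218.]), array([0.5128, 0.3047, 0.154 ]))
  (np.int32(91), array([457., 222.]), array([0.4347, 0.3851, 0.154 ]))
  (np.int32(104), array([425., 238.]), array([0.5159, 0.3791, 0.154 ]))
[0.337 0.271 0.142 0.14 ]
```

View pics/carton.png

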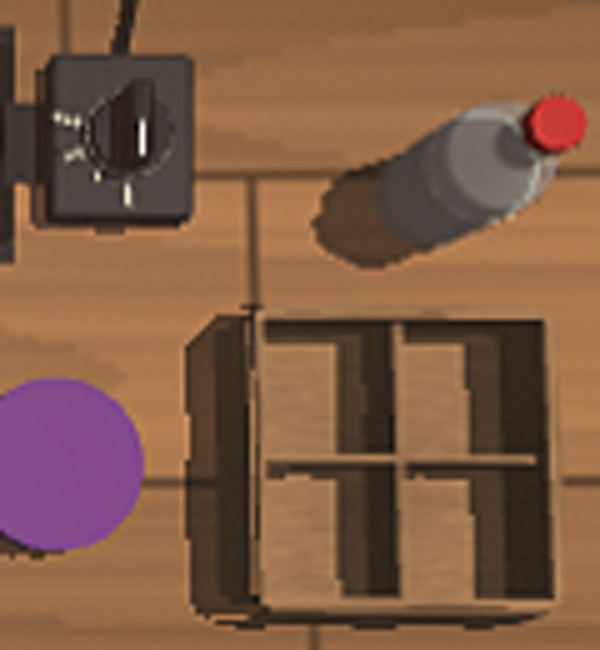

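The crop shows the dial at off, with its pointer toward -x. The carton's top rim corners are at crop (262,322), (546,318), (556,600) and (258,598), and its dividers cross at (400,463).

```bash
python3 - <<'E'
from h import *
c,st=cap("top")
k=np.array([(400,463),(258,318),(550,318),(556,603),(254,602)])/5+[340,140]-.4
print(np.round(px2w(c,k,.08),4))
p=c["pixels"].astype(int)
m=(p[...,0]>120)&(p[...,0]-p[...,2]>100)&(p[...,1]<p[...,0]*.62)
m[:195]=0;m[270:]=0;m[:,210:]=0
s,_=cap("scene")
B=[(.4281,.3122),(.5128,.3047),(.4347,.3851),(.5159,.3791)]
tops=[]
for i,a,ce,mm in blobs(m,20,400):
    ys,xs=np.nonzero(mm); 
    print(a,ce.round(1),xs.min(),xs.max(),ys.min(),ys.max(),px2w(c,[ce],.156)[0].round(4)); tops.append(ce)
sc=[(428,204),(394,218),(457,222),(425,238)]
# triangulate
def und(c,u): return cv2.undistortPoints(np.array(u,float).reshape(-1,1,2),K(c),np.array([c["k1"],0,0,0,0.])).reshape(-1,2)
Ps=[np.c_[ext(x)] if 0 else np.hstack([ext(x)[0],ext(x)[1].reshape(3,1)]) for x in (c,s)]
for u in tops:
    w=px2w(c,[u],.154)[0]; j=np.argmin([np.hypot(*(w[:2]-b)) for b in np.array(B)])
    X=cv2.triangulatePoints(Ps[0],Ps[1],und(c,u).T,und(s,sc[j]).T).ravel(); print(j,(X[:3]/X[3]).round(4))
# tray via dark-corner box
for d in viewer.look_for("top","tray")[:1]: print("tray",d)
E
```

```text
[[ 0.4716 -0.3651  0.08  ]
 [ 0.5539 -0.2885  0.08  ]
 [ 0.553  -0.4516  0.08  ]
 [ 0.3935 -0.448   0.08  ]
 [ 0.3944 -0.2815  0.08  ]]
72 [143.4 211.8] 139 148 208 216 [0.5246 0.387  0.156 ]
70 [171.4 212.8] 167 176 209 217 [0.5215 0.3131 0.156 ]
70 [140.3 242.1] 136 144 238 246 [0.4444 0.3931 0.156 ]
72 [167.9 244.3] 163 173 240 248 [0.4383 0.3206 0.156 ]
3 [0.5239 0.3856 0.161 ]
1 [0.5212 0.3115 0.1615]
2 [0.4439 0.3913 0.1625]
0 [0.4377 0.3196 0.1618]
tray {'bbox': [0.2488, 0.4774, 0.1179, 0.1493], 'conf': 0.9}
```

>>> play_rows(steps=[0.0377,-0.0427,0.0025,0,0,-0.1992,0.6,0.0377,-0.0427,0.0025,0,0,-0.1992,0.6,0.0377,-0.0427,0.0025,0,0,-0.1992,0.6,0.0377,-0.0427,0.0025,0,0,-0.1992,0.6,0.0377,-0.0427,0.0025,0,0,-0.1992,0.6,0.0377,-0.0427,0.0025,0,0,-0.1992,0.6,0.0377,-0.0427,0.0025,0,0,-0.1992,0.6,0.0377,-0.0427,0.0025,0,0,-0.1992,0.6,0,0,0,0,0,0,0.6,0,0,0,0,0,0,0.6], newtons=50)

```text
time_s: 2.75
tool_pos: [0.4368, 0.3207, 0.3198]
orientation: [0.706, 0.708, -0.0, -0.0]
ft_force: [-0.8, 0.8, -0.7]
width: 0.602
grip_force: 0.0
```

```bash
python3 - <<'E'
from h import *
c,st=cap("wrist","w1")
print(st["tool_pos"].round(4),Ro.from_quat(st["orientation"]).as_matrix().round(3).tolist(),st["joints"].round(2))
p=c["pixels"].astype(int)
m=(p[...,0]>110)&(p[...,0]-p[...,2]>90)&(p[...,1]<p[...,0]*.62)
for i,a,ce,mm in blobs(m,60,9000): print(a,ce.round(),px2w(c,[ce],.158,st)[0].round(4))
for X in [(.437,.32,.16),(.52,.312,.16)]: print(w2px(c,[X],st))
E
```

```text
[0.4368 0.3207 0.3198] [[-0.002, 1.0, -0.0], [1.0, 0.002, 0.0], [0.0, -0.0, -1.0]] [-0.99  0.26  0.36  1.81 -0.1   1.08 -0.59]
978 [290. 122.] [0.4442 0.3916 0.158 ]
230 [384. 131.] [0.5148 0.3859 0.158 ]
150 [281. 205.] [0.4379 0.3282 0.158 ]
242 [375. 217.] [0.5138 0.3184 0.158 ]
[[279.95850415 215.67892346]]
[[383.17365508 225.52867311]]
```

View pics/w1.png

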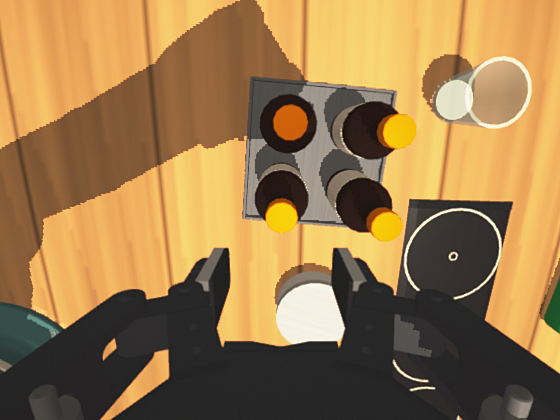

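The caps at (281,215), (385,224), (291,122) and (398,131) match my estimates. Next I grasp b0.

>>> play_rows(steps=[0,0,-0.04,0,0,0,0.6,0,0,-0.04,0,0,0,0.6,0,0,-0.04,0,0,0,0.6,0,0,-0.02,0,0,0,0.6,0,0,-0.012,0,0,0,0.6,0,0,0,0,0,0,0.6,0,0,0,0,0,0,0,0,0,0,0,0,0,0,0,0,0,0,0,0,0,0,0,0,0,0,0,0,0,0,0,0,0,0,0], newtons=50)

```text
time_s: 4.18
tool_pos: [0.4375, 0.3205, 0.1992]
orientation: [0.707, 0.707, 0.001, -0.0]
ft_force: [-1.7, -0.1, 5.8]
width: 0.281
grip_force: 48.6
```

>>> play_rows(steps=[0,0,0.01,0,0,0,0,0,0,0.025,0,0,0,0,0,0,0.04,0,0,0,0,0,0,0.04,0,0,0,0,0,0,0.025,0,0,0,0,0,0,0.01,0,0,0,0])

```text
time_s: 4.92
tool_pos: [0.4373, 0.3202, 0.3197]
orientation: [0.707, 0.707, 0.001, -0.0]
ft_force: [-0.0, 0.4, -3.6]
width: 0.285
grip_force: 49.5
```

>>> play_rows(steps=[0,-0.015,0,0,0,0,0,0,-0.03,0,0,0,0,0,0,-0.045,0,0,0,0,0,0,-0.0605,0,0,0,0,0,0,-0.0605,0,0,0,0,0,0,-0.0605,0,0,0,0,0,0,-0.0605,0,0,0,0,0,0,-0.0605,0,0,0,0,0,0,-0.0605,0,0,0,0,0,0,-0.0605,0,0,0,0,0,0,-0.0605,0,0,0,0,0,0,-0.0605,0,0,0,0,0,0,-0.0605,0,0,0,0,0,0,-0.0605,0,0,0,0,0,-0.006,-0.0605,0,0,0,0,0,0,-0.045,0,0,0,0,0,0,-0.03,0,0,0,0,0,0,-0.015,0,0,0,0,0,0,0,0,0,0,0,0,0,0,0,0,0,0,0])

```text
time_s: 7.42
tool_pos: [0.4323, -0.4037, 0.3181]
orientation: [0.707, 0.707, 0.0, -0.0]
ft_force: [-0.6, -0.8, -3.6]
width: 0.282
grip_force: 49.4
```

```bash
python3 - <<'E'
from h import *
c,st=cap("scene","s1")
print(st["tool_pos"].round(4),st["ft_force"].round(2))
cv2.imwrite("pics/s1c.png",cv2.resize(c["pixels"][20:200,120:360,::-1],None,fx=3,fy=3))
c,st=cap("top"); print(steel(c))
E
```

```text
[ 0.4323 -0.4037  0.3181] [-0.63 -0.8  -3.64]
[(np.int32(918), array([294., 221.]), 0.5099, -0.0161, 50.1), (np.int32(932), array([239., 231.]), 0.4804, 0.1446, 51.0)]
```

View pics/s1c.png

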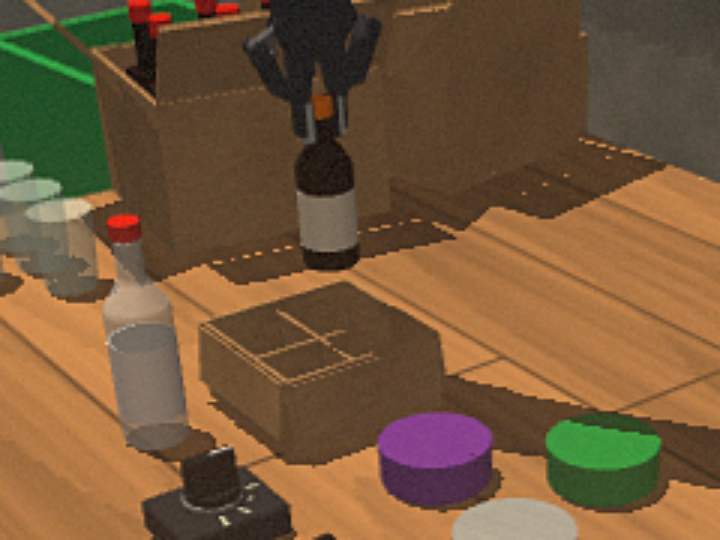

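Bottle b0 hangs upright in the gripper at (328,200) and is over its cell. I'll lower it slowly.

>>> play_rows(steps=[0,0,-0.02,0,0,0,0,0,0,-0.035,0,0,0,0,0,0,-0.035,0,0,0,0,0,0,-0.03,0,0,0,0,0,0,-0.014,0,0,0,0,0,0,-0.005,0,0,0,0,0,0,-0.0025,0,0,0,0,0,0,-0.0025,0,0,0,0,0,0,-0.0025,0,0,0,0,0,0,0,0,0,0,0])

```text
time_s: 8.78
tool_pos: [0.4324, -0.4046, 0.2011]
orientation: [0.707, 0.707, 0.0, 0.0]
ft_force: [0.2, -0.4, -2.6]
width: 0.282
grip_force: 49.4
```

>>> play_rows(steps=[0,0,-0.0015,0,0,0,0,0,0,-0.0015,0,0,0,0,0,0,0,0,0,0,0])

```text
time_s: 9.15
tool_pos: [0.4326, -0.405, 0.1993]
orientation: [0.707, 0.707, 0.0, 0.001]
ft_force: [-1.6, 0.2, 5.4]
width: 0.284
grip_force: 50.0
```

>>> play_rows(steps=[0,0,0,0,0,0,0.4,0,0,0,0,0,0,0.6,0,0,0,0,0,0,0.6,0,0,0.02,0,0,0,0.6,0,0,0.05,0,0,0,0.6,0,0,0.05,0,0,0,0.6,0,0,0.03,0,0,0,0.6])

```text
time_s: 10.02
tool_pos: [0.4323, -0.405, 0.3217]
orientation: [0.707, 0.707, 0.0, 0.001]
ft_force: [-0.3, 0.5, -0.9]
width: 0.6
grip_force: 0.0
```

>>> play_rows(steps=[0.0092,0.0747,0,0,0,0,0.6,0.0092,0.0747,0,0,0,0,0.6,0.0092,0.0747,0,0,0,0,0.6,0.0092,0.0747,0,0,0,0,0.6,0.0092,0.0747,0,0,0,0,0.6,0.0092,0.0747,0,0,0,0,0.6,0.0092,0.0747,0,0,0,0,0.6,0.0092,0.0747,0,0,0,0,0.6,0.0092,0.0747,0,0,0,0,0.6,0.0092,0.0747,0,0,0,0,0.6,0.0092,0.0747,0,0,0,0,0.6,0.0092,0.0747,0,0,0,0,0.6,0,0,0,0,0,0,0.6,0,0,0,0,0,0,0.6])

```text
time_s: 11.78
tool_pos: [0.5209, 0.3119, 0.3193]
orientation: [0.707, 0.707, 0.0, 0.0]
ft_force: [0.8, -0.8, -0.2]
width: 0.593
grip_force: 0.0
```

>>> play_rows(steps=[0,0,-0.04,0,0,0,0.6,0,0,-0.04,0,0,0,0.6,0,0,-0.04,0,0,0,0.6,0,0,-0.019,0,0,0,0.6,0,0,-0.01,0,0,0,0.6,0,0,0,0,0,0,0,0,0,0,0,0,0,0,0,0,0,0,0,0,0,0,0,0,0,0,0,0,0,0.01,0,0,0,0,0,0,0.025,0,0,0,0,0,0,0.04,0,0,0,0,0,0,0.04,0,0,0,0,0,0,0.025,0,0,0,0,0,0,0.01,0,0,0,0])

```text
schema error: expected a multiple of 7 numbers
```

>>> play_rows(steps=[0,-0.015,0,0,0,0,0,0,-0.03,0,0,0,0,0,0,-0.045,0,0,0,0,0,0,-0.06,0,0,0,0,0,0,-0.06,0,0,0,0,0,0,-0.06,0,0,0,0,0,0,-0.06,0,0,0,0,0,0,-0.06,0,0,0,0,0,0,-0.06,0,0,0,0,0,0,-0.06,0,0,0,0,0,0,-0.06,0,0,0,0,0,0,-0.06,0,0,0,0,0,0,-0.06,0,0,0,0,0,-0.005,-0.06,0,0,0,0,0,-0.006,-0.06,0,0,0,0,0,0,-0.045,0,0,0,0,0,0,-0.03,0,0,0,0,0,0,-0.015,0,0,0,0,0,0,0,0,0,0,0,0,0,0,0,0,0,0,0])

```text
time_s: 14.28
tool_pos: [0.5119, -0.4067, 0.3188]
orientation: [0.707, 0.707, 0.0, -0.0]
ft_force: [-0.5, -0.3, 1.7]
width: -0.0
grip_force: 0.0
```

>>> play_rows(steps=[0,0,-0.02,0,0,0,0,0,0,-0.035,0,0,0,0,0,0,-0.035,0,0,0,0,0,0,-0.03,0,0,0,0,0,0,-0.014,0,0,0,0,0,0,-0.005,0,0,0,0,0,0,-0.0025,0,0,0,0,0,0,-0.0025,0,0,0,0,0,0,-0.0025,0,0,0,0,0,0,-0.0015,0,0,0,0,0,0,0,0,0,0,0])

```text
time_s: 15.65
tool_pos: [0.5119, -0.4075, 0.2003]
orientation: [0.707, 0.707, -0.0, -0.0]
ft_force: [0.1, -0.1, -0.6]
width: -0.005
grip_force: 0.0
```

The grasp call was refused because its row count was wrong, so the arm ran the transfer empty, which did no harm. I'll go back and redo it one call at a time.

>>> play_rows(steps=[0,0,0.05,0,0,0,0.6,0,0,0.05,0,0,0,0.6,0,0,0.048,0,0,0,0.6,0.0,0.0749,0,0,0,0,0.6,0.0,0.0749,0,0,0,0,0.6,0.0,0.0749,0,0,0,0,0.6,0.0,0.0749,0,0,0,0,0.6,0.0,0.0749,0,0,0,0,0.6,0.0,0.0749,0,0,0,0,0.6,0.0,0.0749,0,0,0,0,0.6,0.0,0.0749,0,0,0,0,0.6,0.0,0.0749,0,0,0,0,0.6,0.0,0.0749,0,0,0,0,0.6,0.005,0.0749,0,0,0,0,0.6,0.006,0.0749,0,0,0,0,0.6,0,0,0,0,0,0,0.6,0,0,0,0,0,0,0.6])

```text
time_s: 17.77
tool_pos: [0.5208, 0.311, 0.3186]
orientation: [0.707, 0.707, -0.0, 0.0]
ft_force: [0.5, -0.4, 0.7]
width: 0.601
grip_force: 0.0
```

>>> play_rows(steps=[0,0,-0.04,0,0,0,0.6,0,0,-0.04,0,0,0,0.6,0,0,-0.04,0,0,0,0.6,0,0,-0.019,0,0,0,0.6,0,0,-0.01,0,0,0,0.6,0,0,0,0,0,0,0,0,0,0,0,0,0,0,0,0,0,0,0,0,0,0,0,0,0,0,0,0,0,0,0.01,0,0,0,0,0,0,0.025,0,0,0,0,0,0,0.04,0,0,0,0,0,0,0.04,0,0,0,0,0,0,0.025,0,0,0,0,0,0,0.01,0,0,0,0])

```text
time_s: 19.65
tool_pos: [0.5209, 0.3116, 0.3216]
orientation: [0.707, 0.707, 0.001, 0.0]
ft_force: [0.2, -0.6, -5.4]
width: 0.282
grip_force: 49.6
```

>>> play_rows(steps=[0,-0.015,0,0,0,0,0,0,-0.03,0,0,0,0,0,0,-0.045,0,0,0,0,0,0,-0.06,0,0,0,0,0,0,-0.06,0,0,0,0,0,0,-0.06,0,0,0,0,0,0,-0.06,0,0,0,0,0,0,-0.06,0,0,0,0,0,0,-0.06,0,0,0,0,0,0,-0.06,0,0,0,0,0,0,-0.06,0,0,0,0,0,0,-0.06,0,0,0,0,0,0,-0.06,0,0,0,0,0,-0.005,-0.06,0,0,0,0,0,-0.006,-0.06,0,0,0,0,0,0,-0.045,0,0,0,0,0,0,-0.03,0,0,0,0,0,0,-0.015,0,0,0,0,0,0,0,0,0,0,0,0,0,0,0,0,0,0,0])

```text
time_s: 22.15
tool_pos: [0.512, -0.4075, 0.3193]
orientation: [0.707, 0.708, 0.0, -0.0]
ft_force: [0.1, 0.1, -3.7]
width: 0.281
grip_force: 49.5
```

>>> play_rows(steps=[0,0,-0.02,0,0,0,0,0,0,-0.035,0,0,0,0,0,0,-0.035,0,0,0,0,0,0,-0.03,0,0,0,0,0,0,-0.015,0,0,0,0,0,0,-0.006,0,0,0,0,0,0,-0.0025,0,0,0,0,0,0,-0.0025,0,0,0,0,0,0,-0.0025,0,0,0,0,0,0,-0.0015,0,0,0,0,0,0,0,0,0,0,0])

```text
time_s: 23.52
tool_pos: [0.5122, -0.4089, 0.2005]
orientation: [0.707, 0.707, 0.0, 0.001]
ft_force: [-0.7, 0.9, 6.0]
width: 0.283
grip_force: 50.3
```

>>> play_rows(steps=[0,0,0,0,0,0,0.4,0,0,0,0,0,0,0.6,0,0,0,0,0,0,0.6,0,0,0.02,0,0,0,0.6,0,0,0.05,0,0,0,0.6,0,0,0.05,0,0,0,0.6,0,0,0.03,0,0,0,0.6])

```text
time_s: 24.4
tool_pos: [0.5119, -0.4089, 0.3228]
orientation: [0.707, 0.707, 0.0, 0.001]
ft_force: [0.3, 0.2, -0.8]
width: 0.599
grip_force: 0.0
```

>>> play_rows(steps=[0.001,0.0763,0,0,0,0,0.6,0.001,0.0763,0,0,0,0,0.6,0.001,0.0763,0,0,0,0,0.6,0.001,0.0763,0,0,0,0,0.6,0.001,0.0763,0,0,0,0,0.6,0.001,0.0763,0,0,0,0,0.6,0.001,0.0763,0,0,0,0,0.6,0.001,0.0763,0,0,0,0,0.6,0.001,0.0763,0,0,0,0,0.6,0.001,0.0763,0,0,0,0,0.6,0.001,0.0763,0,0,0,0,0.6,0.002,0.0763,0,0,0,0,0.6,0.002,0.0763,0,0,0,0,0.6,0,0,0,0,0,0,0.6,0,0,0,0,0,0,0.6])

```text
time_s: 26.28
tool_pos: [0.5242, 0.3845, 0.3201]
orientation: [0.707, 0.707, 0.0, 0.0]
ft_force: [0.1, -0.5, -0.6]
width: 0.6
grip_force: 0.0
```

```bash
python3 - <<'E'
from h import *
c,st=cap("top","t2"); print(st["tool_pos"].round(4)); print(steel(c))
c,st=cap("wrist","w2")
p=c["pixels"].astype(int)
m=(p[...,0]>150)&(p[...,0]-p[...,2]>90)&(p[...,1]<p[...,0]*.8)&(p[...,2]<40)
for i,a,ce,mm in blobs(m,150,9000): print(a,ce.round(),px2w(c,[ce],.16,st)[0].round(4))
for X in [(.524,.386,.16),(.444,.392,.16)]: print(w2px(c,[X],st))
s,_=cap("scene"); cv2.imwrite("pics/mix.png",np.hstack([cv2.resize(s["pixels"][60:240,130:330],(440,400)),cv2.resize(c["pixels"][40:300,200:480],(360,340)).copy() if 0 else cv2.resize(c["pixels"][40:300,200:480],(360,400))])[:,:,::-1])
E
```

```text
[0.5242 0.3845 0.3201]
[(np.int32(919), array([294., 221.]), 0.5099, -0.0161, 50.1), (np.int32(933), array([239., 231.]), 0.4804, 0.1446, 50.9)]
764 [177. 207.] [0.4435 0.3903 0.16  ]
776 [280. 213.] [0.5244 0.3853 0.16  ]
[[279.0958139  212.10041709]]
[[177.88090304 204.77658381]]
```

View pics/mix.png

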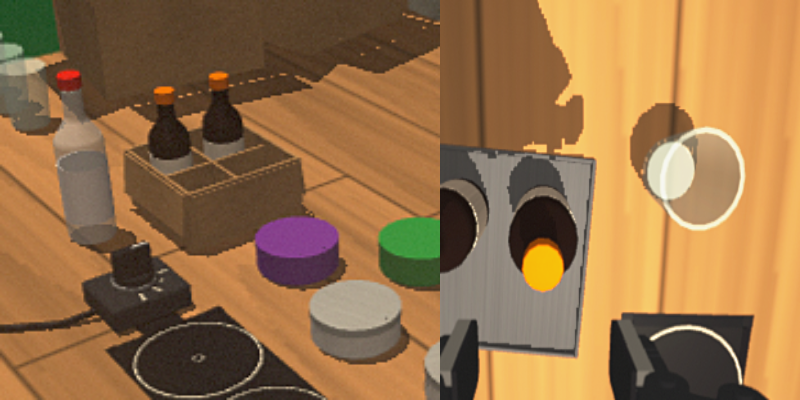

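Two bottles stand upright in the carton at (170,130) and (222,115), and b3 is lined up. I'll grasp it now.

>>> play_rows(steps=[0,0,-0.04,0,0,0,0.6,0,0,-0.04,0,0,0,0.6,0,0,-0.04,0,0,0,0.6,0,0,-0.02,0,0,0,0.6,0,0,-0.01,0,0,0,0.6,0,0,0,0,0,0,0.6,0,0,0,0,0,0,0,0,0,0,0,0,0,0,0,0,0,0,0,0,0,0,0,0,0,0,0,0,0,0,0.01,0,0,0,0,0,0,0.025,0,0,0,0,0,0,0.04,0,0,0,0,0,0,0.04,0,0,0,0,0,0,0.025,0,0,0,0,0,0,0.01,0,0,0,0])

```text
time_s: 28.42
tool_pos: [0.524, 0.3852, 0.3209]
orientation: [0.707, 0.707, 0.001, -0.0]
ft_force: [-0.0, 0.0, -3.6]
width: 0.283
grip_force: 49.4
```

>>> play_rows(steps=[0,-0.015,0,0,0,0,0,0,-0.03,0,0,0,0,0,0,-0.045,0,0,0,0,0,0,-0.059,0,0,0,0,0,0,-0.059,0,0,0,0,0,0,-0.059,0,0,0,0,0,0,-0.059,0,0,0,0,0,0,-0.059,0,0,0,0,0,0,-0.059,0,0,0,0,0,0,-0.059,0,0,0,0,0,0,-0.059,0,0,0,0,0,0,-0.059,0,0,0,0,0,0,-0.059,0,0,0,0,0,-0.006,-0.059,0,0,0,0,0,-0.007,-0.059,0,0,0,0,0,0,-0.045,0,0,0,0,0,0,-0.03,0,0,0,0,0,0,-0.015,0,0,0,0,0,0,0,0,0,0,0,0,0,0,0,0,0,0,0])

```text
time_s: 30.92
tool_pos: [0.5135, -0.3244, 0.3193]
orientation: [0.707, 0.708, 0.0, -0.0]
ft_force: [0.8, 0.2, -2.9]
width: 0.288
grip_force: 49.3
```

>>> play_rows(steps=[0,0,-0.02,0,0,0,0,0,0,-0.035,0,0,0,0,0,0,-0.035,0,0,0,0,0,0,-0.03,0,0,0,0,0,0,-0.015,0,0,0,0,0,0,-0.006,0,0,0,0,0,0,-0.0025,0,0,0,0,0,0,-0.0025,0,0,0,0,0,0,-0.0025,0,0,0,0,0,0,-0.0015,0,0,0,0,0,0,0,0,0,0,0])

```text
time_s: 32.3
tool_pos: [0.5138, -0.3258, 0.2005]
orientation: [0.707, 0.707, 0.0, 0.001]
ft_force: [-1.4, 1.8, 8.9]
width: 0.286
grip_force: 50.3
```

>>> play_rows(steps=[0,0,0,0,0,0,0.4,0,0,0,0,0,0,0.6,0,0,0,0,0,0,0.6,0,0,0.02,0,0,0,0.6,0,0,0.05,0,0,0,0.6,0,0,0.05,0,0,0,0.6,0,0,0.03,0,0,0,0.6])

```text
time_s: 33.17
tool_pos: [0.5135, -0.3257, 0.3226]
orientation: [0.707, 0.707, 0.0, 0.001]
ft_force: [-0.3, 0.4, -0.4]
width: 0.594
grip_force: 0.0
```

>>> play_rows(steps=[-0.0073,0.0747,0,0,0,0,0.6,-0.0073,0.0747,0,0,0,0,0.6,-0.0073,0.0747,0,0,0,0,0.6,-0.0073,0.0747,0,0,0,0,0.6,-0.0073,0.0747,0,0,0,0,0.6,-0.0073,0.0747,0,0,0,0,0.6,-0.0073,0.0747,0,0,0,0,0.6,-0.0073,0.0747,0,0,0,0,0.6,-0.0073,0.0747,0,0,0,0,0.6,-0.0073,0.0747,0,0,0,0,0.6,-0.0073,0.0747,0,0,0,0,0.6,-0.0073,0.0747,0,0,0,0,0.6,0,0,0,0,0,0,0.6,0,0,0,0,0,0,0.6])

```text
time_s: 34.92
tool_pos: [0.4437, 0.3913, 0.3201]
orientation: [0.707, 0.707, 0.0, 0.0]
ft_force: [0.3, -0.4, -0.5]
width: 0.601
grip_force: 0.0
```

>>> play_rows(steps=[0,0,-0.04,0,0,0,0.6,0,0,-0.04,0,0,0,0.6,0,0,-0.04,0,0,0,0.6,0,0,-0.02,0,0,0,0.6,0,0,-0.01,0,0,0,0.6,0,0,0,0,0,0,0.6,0,0,0,0,0,0,0,0,0,0,0,0,0,0,0,0,0,0,0,0,0,0,0,0,0,0,0,0,0,0,0.01,0,0,0,0,0,0,0.025,0,0,0,0,0,0,0.04,0,0,0,0,0,0,0.04,0,0,0,0,0,0,0.025,0,0,0,0,0,0,0.01,0,0,0,0])

```text
time_s: 36.92
tool_pos: [0.4436, 0.3918, 0.3216]
orientation: [0.707, 0.707, 0.001, -0.0]
ft_force: [0.5, 1.1, -4.0]
width: 0.285
grip_force: 49.6
```

>>> play_rows(steps=[0,-0.015,0,0,0,0,0,0,-0.03,0,0,0,0,0,0,-0.045,0,0,0,0,0,0,-0.0597,0,0,0,0,0,0,-0.0597,0,0,0,0,0,0,-0.0597,0,0,0,0,0,0,-0.0597,0,0,0,0,0,0,-0.0597,0,0,0,0,0,0,-0.0597,0,0,0,0,0,0,-0.0597,0,0,0,0,0,0,-0.0597,0,0,0,0,0,0,-0.0597,0,0,0,0,0,0,-0.0597,0,0,0,0,0,-0.006,-0.0597,0,0,0,0,0,-0.0065,-0.0597,0,0,0,0,0,0,-0.045,0,0,0,0,0,0,-0.03,0,0,0,0,0,0,-0.015,0,0,0,0,0,0,0,0,0,0,0,0,0,0,0,0,0,0,0])

```text
time_s: 39.42
tool_pos: [0.4335, -0.3243, 0.3193]
orientation: [0.707, 0.708, 0.0, -0.0]
ft_force: [1.1, -0.1, -4.6]
width: 0.282
grip_force: 49.5
```

>>> play_rows(steps=[0,0,-0.02,0,0,0,0,0,0,-0.035,0,0,0,0,0,0,-0.035,0,0,0,0,0,0,-0.03,0,0,0,0,0,0,-0.015,0,0,0,0,0,0,-0.006,0,0,0,0,0,0,-0.0025,0,0,0,0,0,0,-0.0025,0,0,0,0,0,0,-0.0025,0,0,0,0,0,0,-0.0015,0,0,0,0,0,0,0,0,0,0,0])

```text
time_s: 40.8
tool_pos: [0.4339, -0.3259, 0.2005]
orientation: [0.707, 0.707, 0.0, 0.001]
ft_force: [-0.7, 0.5, 10.1]
width: 0.285
grip_force: 50.7
```

>>> play_rows(steps=[0,0,0,0,0,0,0.4,0,0,0,0,0,0,0.6,0,0,0,0,0,0,0.6,0,0,0.02,0,0,0,0.6,0,0,0.05,0,0,0,0.6,0,0,0.05,0,0,0,0.6,0,0,0.03,0,0,0,0.6])

```text
time_s: 41.68
tool_pos: [0.4334, -0.3258, 0.3223]
orientation: [0.707, 0.707, 0.0, 0.001]
ft_force: [-0.4, -0.6, -0.4]
width: 0.601
grip_force: 0.0
```

```bash
python3 - <<'E'
from h import *
c,st=cap("top","t3"); print(st["tool_pos"].round(4)); print(steel(c))
c,st=cap("scene","s3"); print(caps(c,st))
E
```

```text
[ 0.4334 -0.3258  0.3223]
[(np.int32(918), array([294., 221.]), 0.5099, -0.0161, 50.1), (np.int32(936), array([230., 231.]), 0.4815, 0.1707, 50.7)]
[(np.int32(26), array([244., 102.]), array([ 0.4234, -0.3447,  0.154 ])), (np.int32(29), array([219., 110.]), array([ 0.504 , -0.3435,  0.154 ]))]
```

View pics/s3.png

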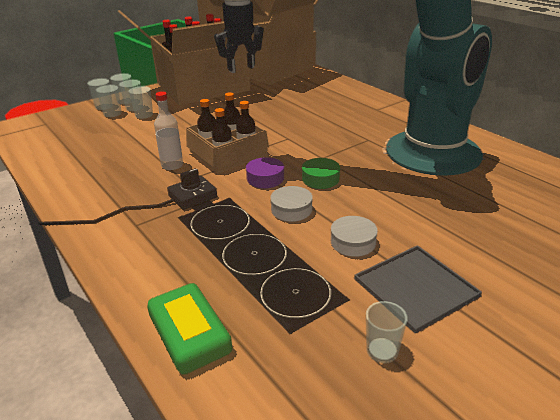

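All four bottles are upright in the carton, around (225,125). Tin A was knocked about 26 mm, to (0.4815, 0.171). Next comes tin B.

>>> play_rows(steps=[0.0007,0.049,0,0,0,-0.2022,0.6,0.0007,0.049,0,0,0,-0.2022,0.6,0.0007,0.049,0,0,0,-0.2022,0.6,0.0007,0.049,0,0,0,-0.2022,0.6,0.0007,0.049,0,0,0,-0.2022,0.6,0.0007,0.049,0,0,0,-0.2022,0.6,0.0007,0.049,0,0,0,-0.2022,0.6,0,0,0,0,0,0,0.6,0,0,0,0,0,0,0.6])

```text
time_s: 42.9
tool_pos: [0.4373, -0.0572, 0.3196]
orientation: [0.971, 0.24, -0.0, -0.0]
ft_force: [0.2, -0.3, -0.1]
width: 0.599
grip_force: 0.0
```

>>> play_rows(steps=[0,0.007,-0.06,0,0,-0.03,0.6,0,0,-0.06,0,0,0,0.6,0,0,-0.06,0,0,0,0.6,0,0,-0.06,0,0,0,0.6,0,0,-0.03,0,0,0,0.6,0,0,-0.015,0,0,0,0.6,0,0,-0.008,0,0,0,0.6,0,0,0,0,0,0,0.6])

```text
time_s: 43.9
tool_pos: [0.4377, -0.0515, 0.0855]
orientation: [0.974, 0.228, 0.0, 0.0]
ft_force: [-0.2, 0.3, -1.0]
width: 0.599
grip_force: 0.0
```

>>> play_rows(steps=[0.0134,0.0066,0,0,0,0,0.6,0.0134,0.0066,0,0,0,0,0.6,0.0134,0.0066,0,0,0,0,0.6,0.0134,0.0066,0,0,0,0,0.6,0.0134,0.0066,0,0,0,0,0.6,0.0134,0.0066,0,0,0,0,0.6,0.0134,0.0066,0,0,0,0,0.6,0.0134,0.0066,0,0,0,0,0.6,0.0134,0.0066,0,0,0,0,0.6,0.0134,0.0066,0,0,0,0,0.6,0.0134,0.0066,0,0,0,0,0.6,0.0134,0.0066,0,0,0,0,0.6,0.0134,0.0066,0,0,0,0,0.6,0.0134,0.0066,0,0,0,0,0.6,0.01,0.005,0,0,0,0,0.6,0.007,0.0035,0,0,0,0,0.6,0,0,0,0,0,0,0.6])

```text
time_s: 46.02
tool_pos: [0.6017, 0.03, 0.0851]
orientation: [0.974, 0.228, 0.0, 0.0]
ft_force: [-0.5, -0.4, 0.3]
width: 0.601
grip_force: 0.0
```

```bash
python3 - <<'E'
from h import *
c,st=cap("top","t4"); print(st["tool_pos"].round(4)); print(steel(c))
s,_=cap("scene"); cv2.imwrite("pics/m4.png",np.hstack([s["pixels"][120:360,150:430],c["pixels"][100:340,180:460]])[:,:,::-1])
for n in ("top","scene"):
    cc=c if n=="top" else s
    for d in viewer.tip_of(n,"tin0"): print(n,round(d["conf"],2),px2w(cc,[[d["centre"][1]*560,d["centre"][0]*420]],0.003)[0].round(3))
E
```

```text
[0.6017 0.03   0.0851]
[]
top 0.84 [ 0.477 -0.18   0.003]
top 0.67 [ 0.366 -0.086  0.003]
scene 0.79 [0.485 0.179 0.003]
scene 0.71 [ 0.375 -0.08   0.003]
scene 0.63 [0.658 0.055 0.003]
```

View pics/m4.png

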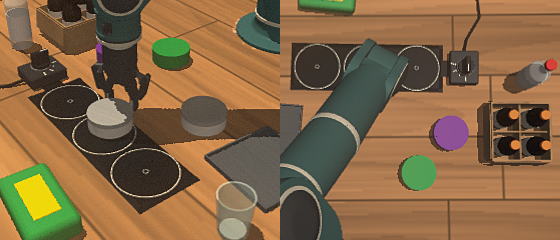

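Tin B is on the mat, just short of the centre of circle1. I'll push it the last stretch, about 24 mm, then back off and rise.

>>> play_rows(steps=[0.0067,0.0033,0,0,0,0,0.6,0.0067,0.0033,0,0,0,0,0.6,0.0067,0.0033,0,0,0,0,0.6,0.0067,0.0033,0,0,0,0,0.6,0,0,0,0,0,0,0.6,-0.02,-0.01,0,0,0,0,0.6,-0.04,-0.02,0,0,0,0,0.6,-0.04,-0.02,0,0,0,0,0.6,-0.03,0,0.05,0,0,0,0.6,-0.05,0,0.05,0,0,0,0.6,-0.05,0.01,0.05,0,0,0,0.6,0,0.02,0,0,0,0,0.6,0,0,0,0,0,0,0.6])

```text
time_s: 47.85
tool_pos: [0.4398, 0.0257, 0.2047]
orientation: [0.973, 0.229, 0.001, -0.0]
ft_force: [-0.4, 0.1, 0.0]
width: 0.598
grip_force: 0.0
```

```bash
python3 - <<'E'
from h import *
c,st=cap("top","t5"); print(st["tool_pos"].round(4),st["orientation"].round(3)); print(steel(c))
s,_=cap("scene")
for n in ("top","scene"):
    cc=c if n=="top" else s
    for d in viewer.tip_of(n,"tin0"): print(n,round(d["conf"],2),px2w(cc,[[d["centre"][1]*560,d["centre"][0]*420]],0.003)[0].round(3))
E
```

```text
[0.4398 0.0257 0.2047] [ 0.973  0.229  0.001 -0.   ]
[(np.int32(915), array([267., 165.]), 0.6726, 0.0633, 51.0), (np.int32(733), array([228., 228.]), 0.481, 0.1704, 50.5)]
top 0.9 [0.482 0.174 0.003]
top 0.8 [ 0.477 -0.169  0.003]
top 0.78 [0.673 0.072 0.003]
top 0.75 [ 0.358 -0.08   0.003]
scene 0.86 [ 0.38  -0.07   0.003]
scene 0.85 [0.49  0.179 0.003]
scene 0.81 [0.674 0.072 0.003]
scene 0.57 [ 0.477 -0.162  0.003]
```

Tin B sits at (0.673, 0.063), well inside circle1. Now tin A.

>>> play_rows(steps=[-0.016,0.05,0,0,0,-0.151,0.6,-0.016,0.05,0,0,0,-0.151,0.6,-0.016,0.058,0,0,0,0,0.6,0,0,0,0,0,0,0.6,0,0,-0.05,0,0,0,0.6,0,0,-0.05,0,0,0,0.6,0,0,-0.03,0,0,0,0.6,0,0,-0.02,0,0,0,0.6,0,0,0,0,0,0,0.6])

```text
time_s: 49.18
tool_pos: [0.401, 0.1487, 0.0837]
orientation: [0.994, 0.11, -0.001, 0.001]
ft_force: [-0.4, -1.3, 0.3]
width: 0.598
grip_force: 0.0
```

>>> play_rows(steps=[0.0152,0.0046,0,0,0,0,0.6,0.0152,0.0046,0,0,0,0,0.6,0.0152,0.0036,0,0,0,0,0.6,0.0152,0.0036,0,0,0,0,0.6,0.0152,0.0036,0,0,0,0,0.6,0.0152,0.0036,0,0,0,0,0.6,0.0152,0.0036,0,0,0,0,0.6,0.0152,0.0036,0,0,0,0,0.6,0.0152,0.0036,0,0,0,0,0.6,0.0152,0.0036,0,0,0,0,0.6,0.0152,0.0036,0,0,0,0,0.6,0.0152,0.0036,0,0,0,0,0.6,0.0152,0.0036,0,0,0,0,0.6,0.0152,0.0036,0,0,0,0,0.6,0.0152,0.0036,0,0,0,0,0.6,0.0152,0.0036,0,0,0,0,0.6,0.015,0.0037,0,0,0,0,0.6,0.011,0.0027,0,0,0,0,0.6,0.008,0.002,0,0,0,0,0.6,0.004,0.001,0,0,0,0,0.6])

```text
time_s: 51.68
tool_pos: [0.6261, 0.2056, 0.0846]
orientation: [0.994, 0.111, 0.0, 0.0]
ft_force: [-3.8, -0.5, 1.8]
width: 0.601
grip_force: 1.8
```

>>> play_rows(steps=[0,0,0,0,0,0,0.6,-0.02,-0.005,0,0,0,0,0.6,-0.04,-0.01,0,0,0,0,0.6,-0.04,-0.01,0,0,0,0,0.6,-0.03,-0.02,0.05,0,0,0,0.6,-0.05,-0.04,0.05,0,0,0,0.6,-0.05,-0.05,0.05,0,0,0,0.6,0,-0.05,0.05,0,0,0,0.6,0,0,0,0,0,0,0.6])

```text
time_s: 52.8
tool_pos: [0.4478, 0.0608, 0.2414]
orientation: [0.994, 0.11, 0.002, -0.001]
ft_force: [0.7, 1.0, -0.2]
width: 0.599
grip_force: 0.0
```

```bash
python3 - <<'E'
from h import *
c,st=cap("top","t6"); print(st["tool_pos"].round(4),st["orientation"].round(3)); print(steel(c))
E
```

```text
[0.4478 0.0608 0.2414] [ 0.994  0.11   0.002 -0.001]
[(np.int32(914), array([215., 163.]), 0.68, 0.2169, 50.8), (np.int32(911), array([267., 165.]), 0.6728, 0.0632, 50.8)]
```

Both tins are in their circles, at (0.680, 0.217) and (0.673, 0.063). I'll go above the dial with the fingers turned to close across the bar.

>>> play_rows(steps=[0.0164,-0.021,0,0,0,0.2171,0.6,0.0164,-0.021,0,0,0,0.2171,0.6,0.0164,-0.021,0,0,0,0.2171,0.6,0.0164,-0.021,0,0,0,0.2171,0.6,0.0164,-0.021,0,0,0,0.2171,0.6,0.0164,-0.021,0,0,0,0.2171,0.6,0.0164,-0.021,0,0,0,0.2171,0.6,0.0164,-0.021,0,0,0,0.2171,0.6,0.0164,-0.021,0,0,0,0.2171,0.6,0.0164,-0.021,0,0,0,0.2171,0.6,0.0164,-0.021,0,0,0,0.2171,0.6,0.0164,-0.021,0,0,0,0.2171,0.6,0.0164,-0.021,0,0,0,0.2171,0.6,0.0164,-0.021,0,0,0,0.2171,0.6,0.0164,-0.021,0,0,0,0.2171,0.6,0.0164,-0.021,0,0,0,0.2171,0.6,0.0164,-0.021,0,0,0,0.2171,0.6,0,0,0,0,0,0,0.6,0,0,0,0,0,0,0.6])

```text
time_s: 55.22
tool_pos: [0.6702, -0.2218, 0.238]
orientation: [0.011, 1.0, 0.001, -0.001]
ft_force: [0.1, 0.2, 1.7]
width: 0.601
grip_force: 0.0
```

```bash
python3 - <<'E'
from h import *
c,st=cap("wrist","w7"); R=Ro.from_quat(st["orientation"]).as_matrix()
print(st["tool_pos"].round(4),R.round(3).tolist(),st["joints"].round(2),np.degrees(np.arctan2(R[1,1],R[0,1])))
for d in viewer.tip_of("wrist","dial_grip"): 
    uv=[d["centre"][1]*560,d["centre"][0]*420]; print(d["conf"],np.round(uv),px2w(c,[uv],.067,st)[0].round(4))
im=c["pixels"][:,:,::-1].copy()
a=-.022; C=np.array([.670,-.224])
u=np.array([np.cos(a),np.sin(a)]); v=np.array([-u[1],u[0]])
pts=[np.r_[C+sx*.023*u+sy*.007*v,.074] for sx,sy in((1,1),(1,-1),(-1,-1),(-1,1))]
cv2.polylines(im,[w2px(c,pts,st).round().astype(int)],True,(255,0,255),1)
cv2.imwrite("pics/w7o.png",im)
s,_=cap("scene")
for d in viewer.tip_of("scene","dial_grip"):
    uv=[d["centre"][1]*560,d["centre"][0]*420]; print("scene",d["conf"],px2w(s,[uv],.067)[0].round(4))
E
```

```text
[ 0.6702 -0.2218  0.238 ] [[-1.0, 0.022, -0.001], [0.022, 1.0, 0.002], [0.001, 0.001, -1.0]] [ 0.07  0.64  0.32  1.45 -0.21  1.08  1.98] 88.74821537443648
0.57 [275. 208.] [ 0.6674 -0.2259  0.067 ]
scene 0.61 [ 0.6755 -0.2206  0.067 ]
```

View pics/w7o.png

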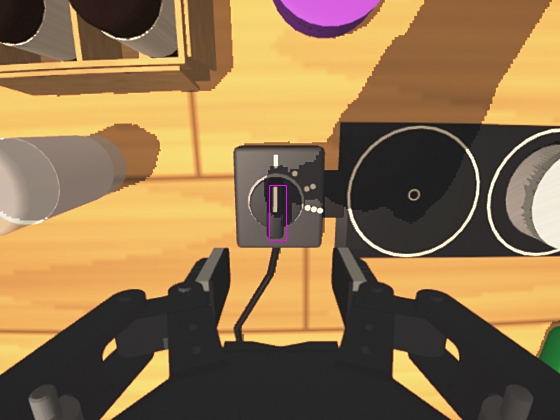

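The bar is where I predicted (magenta outline at (278,212)) and sits about 2 px to the left. The pointer is at the bar mark, off. I'll descend and grip.

>>> play_rows(steps=[0,-0.0045,-0.04,0,0,0,0.6,0,0,-0.04,0,0,0,0.6,0,0,-0.03,0,0,0,0.6,0,0,-0.02,0,0,0,0.6,0,0,-0.01,0,0,0,0.6,0,0,0,0,0,0,0.6])

```text
time_s: 56.18
tool_pos: [0.6703, -0.2265, 0.1273]
orientation: [0.01, 1.0, 0.0, -0.0]
ft_force: [-0.2, 0.2, 1.3]
width: 0.604
grip_force: 0.0
```

>>> play_rows(steps=[0,0,0,0,0,0,0.3,0,0,0,0,0,0,0.0,0,0,0,0,0,0,0,0,0,0,0,0,0,0,0,0,0,0,0,0,0], newtons=40)

```text
time_s: 56.8
tool_pos: [0.6706, -0.2264, 0.1281]
orientation: [0.01, 1.0, 0.0, 0.0]
ft_force: [-1.3, 1.8, 5.2]
width: 0.154
grip_force: 39.8
```

>>> play_rows(steps=[0,0,0,0,0,-0.191,0,0,0,0,0,0,-0.191,0,0,0,0,0,0,-0.191,0,0,0,0,0,0,-0.191,0,0,0,0,0,0,-0.191,0,0,0,0,0,0,-0.191,0,0,0,0,0,0,-0.191,0,0,0,0,0,0,-0.191,0,0,0,0,0,0,0,0,0,0,0,0,0,0,0,0])

```text
schema error: expected a multiple of 7 numbers
```

>>> play_rows(steps=[0,0,0,0,0,-0.191,0,0,0,0,0,0,-0.191,0,0,0,0,0,0,-0.191,0,0,0,0,0,0,-0.191,0,0,0,0,0,0,-0.191,0,0,0,0,0,0,-0.191,0,0,0,0,0,0,-0.191,0,0,0,0,0,0,-0.191,0,0,0,0,0,0,0,0])

```text
time_s: 57.92
tool_pos: [0.6697, -0.2277, 0.1281]
orientation: [0.574, 0.819, -0.001, 0.0]
ft_force: [-8.8, -2.5, 8.9]
width: 0.155
grip_force: 40.5
```

```bash
python3 - <<'E'
from h import *
st=sensors.state(); R=Ro.from_quat(st["orientation"]).as_matrix()
print(st["tool_pos"].round(4),np.degrees(np.arctan2(R[1,1],R[0,1])),st["torque"].round(3),st["ft_force"].round(1),st["width"])
E
```

```text
[ 0.6697 -0.2277  0.1281] 19.90941028771049 [-0.783  1.763  0.071] [-8.8 -2.5  8.9] 0.15496159620394348
```

Turned 69°. I'll release, rise and check.

>>> play_rows(steps=[0,0,0,0,0,0,0.4,0,0,0,0,0,0,0.6,0,0,0,0,0,0,0.6,0,0,0.04,0,0,0,0.6,0,0,0.06,0,0,0,0.6,0,0,0.06,0,0,0,0.6,-0.07,0,0.03,0,0,0,0.6,-0.07,0,0,0,0,0,0.6,-0.07,0,0,0,0,0,0.6,-0.07,0,0,0,0,0,0.6,0,0,0,0,0,0,0.6])

```text
time_s: 59.3
tool_pos: [0.4432, -0.2267, 0.2795]
orientation: [0.574, 0.819, 0.001, -0.0]
ft_force: [1.4, -0.3, 0.2]
width: 0.599
grip_force: 0.0
```

```bash
python3 - <<'E'
from h import *
c,st=cap("top","t8"); print(st["tool_pos"].round(4)); print(steel(c))
s,_=cap("scene")
a=cv2.resize(s["pixels"][80:330,130:380],(400,400)); b=cv2.resize(c["pixels"][140:200,335:395],(400,400),interpolation=cv2.INTER_CUBIC)
cv2.imwrite("pics/f8.png",np.hstack([a,b])[:,:,::-1])
E
```

```text
[ 0.4432 -0.2267  0.2795]
[(np.int32(915), array([215., 163.]), 0.6798, 0.217, 50.8), (np.int32(914), array([267., 165.]), 0.6726, 0.0633, 51.0)]
```

View pics/f8.png

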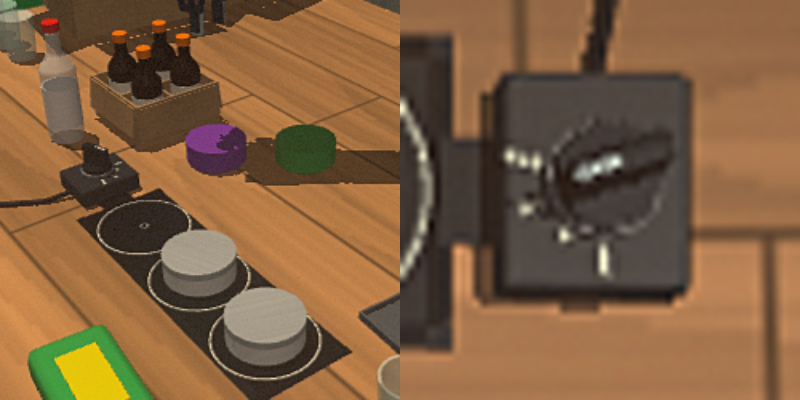

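The right panel shows the bar running from (670,145) to (570,185), about 68° clockwise from off, so it points at the two-dot mark. Both tins are inside their circles and all four bottles stand upright in the carton.

```bash
python3 -c "
from station import r
print(r.close_job())"
```

```text
the job is handed in; nothing more can be done
None
```

I handed the job in at about 59 s: both tins are on the mat in their own circles, all four sauce bottles stand upright in separate carton cells, and the dial was turned last, to medium. No verdict came back.

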